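# Close the holding pen on its water crock

## Robot

A 6-joint arm with a two-finger parallel gripper is mounted at the origin on the work surface. World frame = base frame: x ahead of the robot, y to its left, z up, the work surface at z = 0. Lengths are in mm, angles in degrees, forces in N, time in s.
With the tool pointing down it reaches from about 350 to 850 mm from the base axis. Payload 8.1 kg.
Tool frame: the origin (TCP) lies at the very end of the fingers, on their centre line; the grasp point (between the pads) lies 19 mm behind it (r.grip_depth is the distance from the TCP to the grasp point, in mm); z points along the fingers, y is the direction in which the jaws open and shut (so a half turn about z gives the same grasp; the last joint's range is limited). The gripper opens to 85 mm and grips with 20 to 120 N. Pads are 22 mm wide; open, the fingers measure 114 mm over their backs; the gripper's body (76 mm by 85 mm) begins 54 mm behind the grasp point. The pads swing forward as they close: fully open they stand 13 mm farther back than shut.
Start: joints at [65.409, 7.471, 85.268, -0, 87.261, -4.893], TCP at [202.219, 564.9, 194.892] pointing down, gripper open.
Joint ranges: [-169.43, 169.43], [-51.17, 129.36], [1.28, 143.12], [-76.62, 256.62], [0, 156.53], [-152.29, 152.29]. Speed limits (degrees/s): [136.94, 136.94, 159.86, 180, 180, 180].

## Interface

Orientations are given as [roll, pitch, yaw] about the fixed x, y, z axes, in that order (R = Rz(yaw) Ry(pitch) Rx(roll)).
In Python, from bench import status, viewer, hand_in, r gives the robot as it stands.
- The arm moves only by the shell command python3 -m crank 'ROWS' [OPENING] [FORCE]. ROWS is a JSON object of lists of equal length, an entry for each row: "slide": the shift along the tool's x, y, z in m, a list of three; "twist": the turn about the tool's z in rad. A call has 1 to 8 rows; each row shifts and turns the commanded pose from where the row before left it, along the tool's axes as they then stand; what a row does not reach is not made up. A row lasts 1/10 s, in which the tool goes at most 50 mm and 8.59 degrees, less where a joint would pass 70% of its speed; a pose out of reach is approached as far as the arm can. A call with a gripper value outside its range is refused whole. OPENING is the closure, from 0 (fully open) to 1 (shut), set as the call begins (- or left out, the last holds). The fingers move at their own pace and stop on an object; FORCE is the grip in N (left out, the last holds). Time passes only in rows, so rows that do not move let the fingers close. It gives the time, the measured TCP pose, the force and the opening at its end, in the units of the state.
- status.sense(): the state, without advancing time (a new reading comes with each control period).
- viewer.snapshot(name): name is "scene" or "top"; returns a dict with "img" (420x560x3 uint8, red, green, blue), "fx", "fy", "cx", "cy" (pixels), "R" (3x3) and "t" (3): a world point X has camera coordinates R X + t. Camera axes: x right, y down, z forward; pixel columns grow to the right and rows downward; lengths in mm; the calibration is good to about 2 mm. A picture is of the moment at which its call begins. There is no depth.
- hand_in(): hands the job in, once; it reports no verdict.
The state is a dict: "time": time; "joint_pos": joint angles; "qd": joint speeds; "joint_efforts": joint torques, N m; "tool_pos": TCP position; "tcp_rot": TCP orientation; "ft_force": force on the tool from outside, world axes, zero at the start; "wrist_torque": the same for the moment, N m; "finger_gap": finger opening in mm.
Only numpy, scipy, OpenCV 4.12 (cv2) and the standard library are available. Lean on these libraries where they do the work, as an engineer would, in place of code of your own. Each camera call takes 0.05 s, during which the arm holds its last target.

## Task

Move the water crock out of the gateway and well into the pen, right way up and clear of where the gate will shut. Then swing the gate shut without slamming it and press it until its sprung latch snaps in and it stays shut by itself; use no more force on the gate than it needs (20 N is already too much), and leave the white bottle, the jar and the basking stone where they are.

Things in the scene. Friction and masses are not known exactly. Their poses are not given: they have to be found in the camera images.
- pen: Open-topped pen fixed on the bench: wooden frame, clear panes, no floor, walls 12 mm thick, 140 mm high (posts 144). Origin on the bench, mid-gateway, in the pen's front; x axis into the pen, square to its front, y left, z up. Inside: x = 20 to 206 mm, y = -200 to 97 mm. Gateway open from y = -95 to 94 mm, no sill; front wall on from there to y = -207; nothing in front of the pen left of the hinge.
- gate (a joint): Gate angle (rad): 0 = parallel to the pen's front, grows as it opens outwards (to the pen's -x side), up to 1.9. Latched it rests anywhere from -0.10 to 0.11, differing each time: the strike is set in or out on each pen and is not measured. A hinge spring (0.25 N m per rad, neutral at 1.65 rad, some friction) swings it wide open when let go unlatched. Must not close faster than 2.5 rad/s.
- gate_hinge (a point): A point on the gate's upright hinge axis, 73 mm above the bench; it does not move with the gate. In the pen's frame: x = 12 mm, y = +85 mm (left end of the gateway).
- gate_push (a point): Place to push: outer face of the gate, 145 mm from the hinge axis, 115 mm above the bench; moves with the gate. Axes are the gate's: x = square to the panel, the way it moves when shutting; y from free edge to hinge; z up. The gate is a 12 mm thick wood-framed clear panel, 8 to 138 mm above the bench, free edge 165 mm from the hinge. Keep fingertips above 92 mm here (stop tab and latch case below).
- bowl_center (a point): Water crock: white ceramic open straight-sided round dish, 90 mm across, 42 mm high, wall 6 mm, 0.3 kg, standing on the bench in front of or in the gateway. The point is on its axis, half-way up (21 mm above its foot).
- spray_center (a point): White bottle, 56 mm across and 150 mm tall, standing on the bench left of the pen; the point is its centre, half-way up. Not to be disturbed.
- jar_center (a point): Amber jar, 60 mm across and 70 mm tall, standing on the bench to the right in front of the pen; the point is its centre, half-way up. Not to be disturbed.
- stone_center (a point): Grey basking stone, 76 mm across and 34 mm high, on the bench inside the pen in the right-hand part; the point is its centre, half-way up. Not to be disturbed.
- gate_edge (a point): Where the latch tongue leaves the gate: outer face, free edge, 45 mm up; axes as gate_push. The tongue sticks out 12 mm towards -y; slope on its +x side, square back. Its case stands 20 mm out from the face, 121 to 161 mm from the hinge, 32 to 58 mm up; a steel stop tab stands out 6 mm, 154 to 184 mm from the hinge, 76 to 88 mm up.
- strike_post (a point): Foot of the gate post (wood, 18 mm square) at the right end of the gateway, pen frame x = 14, y = -104 mm. It carries the strike, set up to 31 mm farther in or out: steel pin 45 mm up at y = -87, rubber stop 82 mm up. Some 0.1 rad before the latched angle the tongue's slope starts to ride over the pin (5 to 12 N at gate_push), then snaps out behind it. Some 0.02 rad on, the stop blocks the gate; force climbs fast.
There are look-alikes about, which are no part of the job. Leave any green or purple look-alike of the part that bears bowl_center alone.

How it is judged (in metres and radians):
On the way:
1. the crock stands upright inside the pen, at least 10 mm clear of the closed gate (x of bowl_center in the frame of pen above 0.09 m and angle between bowl_center's own z axis and vertical below 0.1 rad), for 0.2 s.
At the end, for the whole second after the job is handed in: The crock stands upright on the bench inside the pen's walls, its centre more than 90 mm in from the front (10 mm clear of the gate); the gate is held shut by its latch alone: its angle is below 0.13 rad and it is at rest (all of step 1 and x of bowl_center in the frame of pen below 0.165 m and y of bowl_center in the frame of pen between -0.16 and 0.06 m and height (world z) of bowl_center below 0.03 m and value of joint gate below 0.13 rad and velocity of joint gate between -0.05 and 0.05 rad/s); the robot touches nothing.
It fails at once if the gate is pressed with more than 22 N (contact force between gate and the fingers above 22 N or contact force between gate and the arm above 22 N).
It fails at once if the gate is slammed (closing faster than 2.5 rad/s) (velocity of joint gate below -2.5 rad/s).
It fails at once if the white bottle is moved more than 20 mm or tipped (distance of spray_center from where it was at the start of the episode above 0.02 m or angle between spray_center's own z axis and vertical above 0.3 rad).
It fails at once if the jar is moved more than 20 mm or tipped (distance of jar_center from where it was at the start of the episode above 0.02 m or angle between jar_center's own z axis and vertical above 0.3 rad).
It fails at once if the basking stone is moved more than 20 mm (distance of stone_center from where it was at the start of the episode above 0.02 m).
It also fails if it takes over 67 s, if anything falls off the work surface, if the arm or the gripper's body presses on something with over 40 N, if the wrist force passes 120 N, or if a joint passes its speed limit or range.

## Working session

There is one attempt and no reset: what is moved stays moved. The work goes in short steps, Python scripts to look and compute and a shell command to move; the robot and the scene stay as the last step left them, time stands still between calls to the robot, and variables do not carry over. Pictures are saved under pics/ and viewed, and the job is handed in when it is done.

```bash
ls; mkdir -p pics
python3 - <<'E'
from bench import status, viewer, r
import cv2
print(status.sense())
for n in("scene","top"):
    s=viewer.snapshot(n); cv2.imwrite(f"pics/{n}0.png",s["img"][:,:,::-1]); print(n,{k:s[k] for k in s if k!="img"})
E
```

```text
pics
{'time': 0.0, 'joint_pos': array([ 6.54080941e+01,  7.51452782e+00,  8.53300251e+01,  1.37525214e-03,
        8.72603034e+01, -4.89058296e+00]), 'qd': array([ 0.03834337,  0.03689345, -0.04451262,  0.00953898, -0.00546791,
       -0.05396231]), 'joint_efforts': array([-1.97176327e-03, -5.69399464e+01, -5.00542116e+01, -4.39092437e-04,
        1.52065273e-02,  4.42348187e-05]), 'tool_pos': array([201.96024824, 564.33911494, 193.84338191]), 'tcp_rot': array([-1.79895643e+02, -1.03078853e-02,  1.60298601e+02]), 'ft_force': array([-0.58840656,  0.56317656, -0.21918866]), 'wrist_torque': array([ 0.03151815, -0.0184081 , -0.00396404]), 'finger_gap': 85.18567884608838}
scene {'fx': 481.6338745529151, 'fy': 481.6338745529151, 'cx': 286.4751506397598, 'cy': 212.54978146771916, 'R': array([[-0.63399542,  0.77313999,  0.01744611],
       [ 0.54139669,  0.45984277, -0.7038709 ],
       [-0.55221321, -0.43680567, -0.71011364]]), 't': array([ 352.05059876, -222.28783438, 1416.79768476])}
top {'fx': 403.67756304616717, 'fy': 403.67756304616717, 'cx': 280.835129670825, 'cy': 213.7328045318428, 'R': array([[-0.00434271, -0.99949882,  0.03135687],
       [-0.99690143,  0.00186432, -0.07863888],
       [ 0.078541  , -0.03160121, -0.99640989]]), 't': array([-36.35643426, 531.82422298, 826.31557849])}
```

View pics/scene0.png

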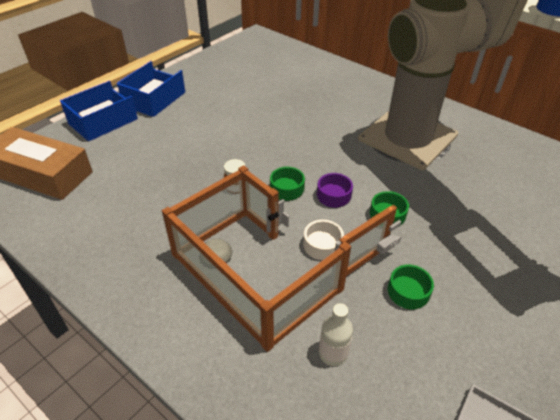

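View pics/top0.png

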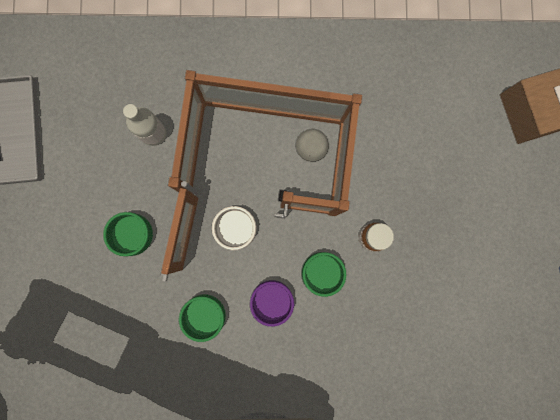

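```bash
cat > h.py <<'E'
import numpy as np, cv2
from bench import viewer,status,r
def ray(s,u,v,z):
    R=np.array(s["R"]);t=np.array(s["t"])
    d=R.T@np.array([(u-s["cx"])/s["fx"],(v-s["cy"])/s["fy"],1]); c=-R.T@t
    return c+d*(z-c[2])/d[2]
def proj(s,X):
    p=np.array(s["R"])@np.array(X,float)+np.array(s["t"]); return s["fx"]*p[0]/p[2]+s["cx"],s["fy"]*p[1]/p[2]+s["cy"]
def tri(s1,p1,s2,p2):
    A=[];b=[]
    for s,p in((s1,p1),(s2,p2)):
        R=np.array(s["R"]);d=R.T@np.array([(p[0]-s["cx"])/s["fx"],(p[1]-s["cy"])/s["fy"],1]);d/=np.linalg.norm(d)
        P=np.eye(3)-np.outer(d,d);A.append(P);b.append(P@(-R.T@np.array(s["t"])))
    return np.linalg.lstsq(np.vstack(A),np.hstack(b),rcond=None)[0]
E
python3 - <<'E'
import cv2
a=cv2.imread("pics/top0.png")[60:290,120:400]
cv2.imwrite("pics/topz.png",cv2.resize(a,None,fx=2.6,fy=2.6,interpolation=cv2.INTER_CUBIC))
a=cv2.imread("pics/scene0.png")[150:350,150:420]
cv2.imwrite("pics/scz.png",cv2.resize(a,None,fx=2.9,fy=2.9,interpolation=cv2.INTER_CUBIC))
E
```

```text
(no output)
```

View pics/topz.png

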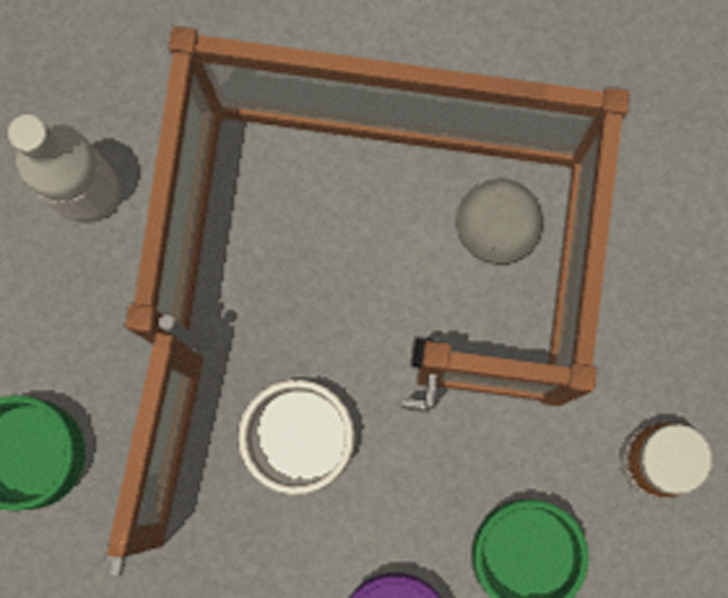

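View pics/scz.png

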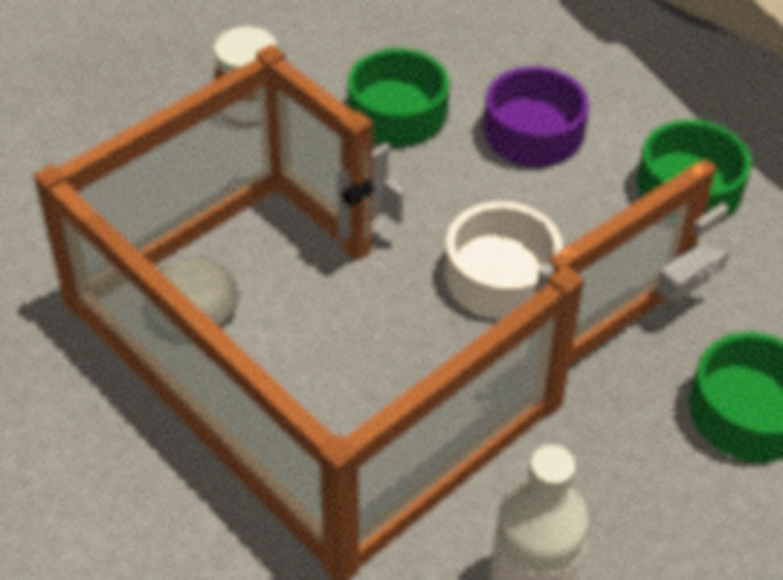

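```bash
cat >> h.py <<'E'
def fit(P,W):
    P=np.array(P,float);W=np.array(W)[:,:2]
    p=P[:,0]+1j*P[:,1];w=W[:,0]+1j*W[:,1]
    a=np.vdot(p-p.mean(),w-w.mean());th=np.angle(a);t=w.mean()-np.exp(1j*th)*p.mean()
    return th,t,w-(np.exp(1j*th)*p+t),abs(a)/np.sum(abs(p-p.mean())**2)
E
python3 - <<'E'
from h import *
s=viewer.snapshot("top");sc=viewer.snapshot("scene")
Z=lambda u,v:(u/2.6+120,v/2.6+60)
P=[(14,103),(14,-206),(212,-206),(212,103),(14,-104)]
px=[(141,318),(582,377),(615,101),(183,40),(437,356)]
W=[ray(s,*Z(*p),144) for p in px]
th,t,res,sc_=fit(P,W);print(np.degrees(th),t,np.round(res,1),sc_)
w2p=lambda X:(lambda c:(c.real,c.imag))((X[0]+1j*X[1]-t)*np.exp(-1j*th))
# scene post tops
Y=lambda u,v:(u/2.9+150,v/2.9+150)
px2=[(565,280),(270,58),(50,178),(340,452),(360,124)]
W2=[ray(sc,*Y(*p),144) for p in px2]
print("scene",fit(P,W2)[0]*57.3,fit(P,W2)[1:])
# crock: rim mask
hsv=cv2.cvtColor(s["img"],cv2.COLOR_RGB2HSV)
# bright whites near crock
m=((hsv[:,:,2]>140)&(hsv[:,:,1]<60)).astype(np.uint8); m[:,:205]=0;m[:,262:]=0;m[:200]=0;m[255:]=0
c=max(cv2.findContours(m,0,1)[0],key=cv2.contourArea)
e=cv2.minEnclosingCircle(c);print("px",e)
B=ray(s,*e[0],42);print("bowl",B,w2p(B), "diam",2*e[1]*1/403*870)
for n,p,z in(("gate hinge end",(163,337),138),("gate free",(118,553),138),("hinge pin",(167,322),138),("stone",(500,221),25),("jar",(676,459),70),("spraytop",(27,133),150)):
    X=ray(s,*Z(*p),z);print(n,X,w2p(X))
H=t+np.exp(1j*th)*(12+85j);print("hinge",H)
E
```

```text
-7.726008597280019 (552.0701632403898+57.332788657716435j) [-0.9-0.8j -0.6+0.5j  0.3+0.3j  0.7-0.3j  0.5+0.3j] 0.9992769121803746
scene -7.711507969900971 (np.complex128(553.7547503993918+64.01646529416982j), array([-0.94647872-2.1139411j ,  1.19755909+1.74692006j,
        0.51102779-0.1687674j , -0.17183713-1.32904125j,
       -0.59027104+1.8648297j ]), np.float64(0.9943766738433363))
px ((233.0, 228.96665954589844), 23.3781681060791)
bowl [499.16867457  60.20127815  42.        ] (np.float64(-52.80689188105602), np.float64(-4.269415149282188)) diam 100.93799628927452
gate hinge end [566.53503296 142.76817806 138.        ] (np.float64(2.8479684038852326), np.float64(86.60442999028115))
gate free [417.97607695 171.08176158 138.        ] (np.float64(-148.16877579084465), np.float64(94.68931671181286))
hinge pin [577.04567189 140.16097489 138.        ] (np.float64(13.613696663041702), np.float64(85.43390269156811))
stone [ 677.84678482 -105.46088187   25.        ] (np.float64(146.52018839556888), np.float64(-144.40696691132243))
jar [ 482.08055843 -233.33795559   70.        ] (np.float64(-30.277642226015352), np.float64(-297.4412391161158))
spraytop [706.87011191 235.57585604 150.        ] (np.float64(129.43242999934657), np.float64(197.43571420113832))
hinge (575.3882917661583+139.94794999058405j)
```

Run:
```python
from h import *
s=viewer.snapshot("top");sc=viewer.snapshot("scene")
p2=(505/2.9+150,246/2.9+150)
print(ray(s,234,228,42),ray(sc,*p2,42),tri(s,(234,228),sc,p2))
print("purple",ray(s,272,302,42),"green",ray(s,128,233,42),ray(s,202,317,42), ray(s,324,273,42))
# strike post and hinge post tops triangulated
Z=lambda u,v:(u/2.6+120,v/2.6+60);Y=lambda u,v:(u/2.9+150,v/2.9+150)
for a,b in zip([(141,318),(582,377),(615,101),(183,40),(437,356)],[(565,280),(270,58),(50,178),(340,452),(360,124)]): print(tri(s,Z(*a),sc,Y(*b)))
st=status.sense();print(st["tool_pos"],st["tcp_rot"])
from scipy.spatial.transform import Rotation as Ro
R=Ro.from_euler("xyz",st["tcp_rot"],degrees=True).as_matrix();print(R.T@(np.array([457.5,64.,195])-st["tool_pos"]))
```

```text
[501.13112132  58.18132531  42.        ] [502.35201471  64.99643006  42.        ] [499.96193018  60.63876793  37.02980771]
purple [351.87430109 -18.78978212  42.        ] green [491.67493767 271.33985908  42.        ] [323.54818269 121.03217982  42.        ] [ 409.08728143 -124.61745303   42.        ]
[578.56266132 159.12902753 140.07888865]
[ 537.00905826 -147.45228794  137.99467937]
[ 735.04773    -174.38291616  139.90932301]
[776.87670254 132.96418611 140.55328288]
[551.09895767 -44.89894949 139.72393751]
[202.12132862 564.69712335 194.48635199] [-1.79960186e+02 -4.56451655e-03  1.60301800e+02]
[-4.09201977e+02 -3.85317795e+02 -2.78498635e-01]
```

```bash
python3 -m crank '{"slide":[[-0.034,-0.032,0],[-0.034,-0.032,0],[-0.034,-0.032,0],[-0.034,-0.032,0],[-0.034,-0.032,0],[-0.034,-0.032,0],[-0.034,-0.032,0],[-0.034,-0.032,0]],"twist":[0,0,0,0,0,0,0,0]}' 0.5
python3 -m crank '{"slide":[[-0.034,-0.032,0],[-0.034,-0.032,0],[-0.034,-0.032,0],[-0.034,-0.032,0],[0,0,0],[0,0,0],[0,0,0],[0,0,0]],"twist":[0,0,0,0,0.14,0.14,0.14,0.14]}' 
python3 -m crank '{"slide":[[0,0,0],[0,0,0],[0,0,0],[0,0,0],[0,0,0],[0,0,0],[0,0,0],[0,0,0]],"twist":[0.14,0.14,0.14,0.14,0.14,0.101,0,0]}'
```

```text
time: 1.1
tool_pos: [372.5, 230.5, 195.1]
tcp_rot: [180.0, 0.0, 160.3]
ft_force: [1.1, 0.4, -0.8]
finger_gap: 42.8
time: 1.9
tool_pos: [456.9, 65.6, 194.9]
tcp_rot: [180.0, -0.0, 127.8]
ft_force: [-0.5, -1.0, 0.0]
finger_gap: 42.5
time: 2.7
tool_pos: [456.9, 65.9, 194.9]
tcp_rot: [180.0, -0.0, 82.5]
ft_force: [-0.1, -0.3, 0.8]
finger_gap: 42.4
```

```bash
python3 -m crank '{"slide":[[0,0.002,0.04],[0,0,0.04],[0,0,0.03],[0,0,0.02],[0,0,0]],"twist":[0,0,0,0,0]}'
python3 - <<'E'
from h import *
for n in("scene","top"):
    a=viewer.snapshot(n)["img"][:,:,::-1]
    a=a[120:320,220:450] if n=="scene" else a[130:330,130:360]
    cv2.imwrite(f"pics/{n}1.png",cv2.resize(a,None,fx=3,fy=3,interpolation=cv2.INTER_CUBIC))
E
```

```text
time: 3.2
tool_pos: [455.9, 65.5, 61.5]
tcp_rot: [-179.6, 0.1, 82.5]
ft_force: [-0.8, 0.4, 1.0]
finger_gap: 42.7
```

View pics/scene1.png

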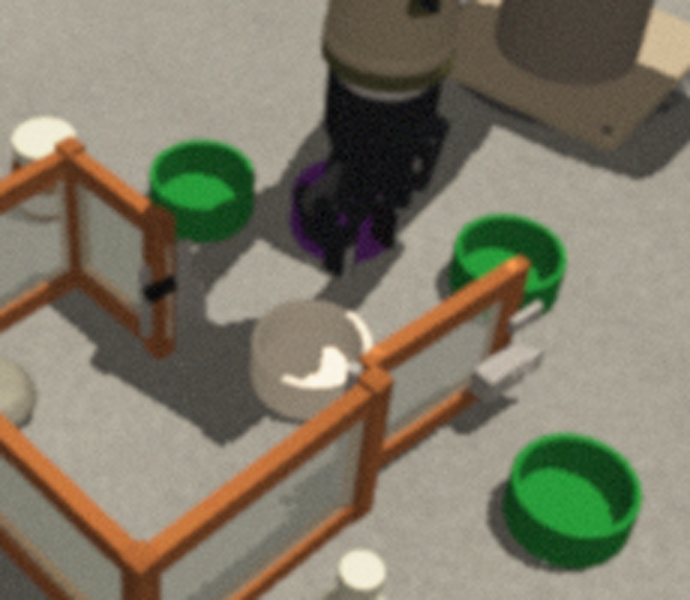

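View pics/top1.png

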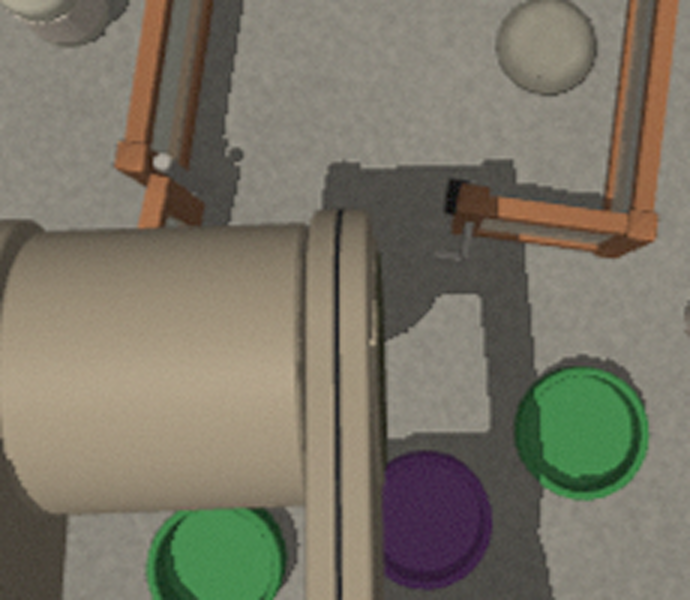

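Run:
```python
from h import *
s=viewer.snapshot("scene");st=status.sense();print(st["tool_pos"],st["joint_pos"])
u=proj(s,st["tool_pos"]);print(((u[0]-220)*3,(u[1]-120)*3))
u=proj(s,[459.4,66.1,42]);print(((u[0]-220)*3,(u[1]-120)*3))
cv2.imwrite("pics/s2.png",s["img"][:,:,::-1])
```

```text
[459.81014474  65.60011064  66.25958246] [ 1.79154053e+00 -8.13320025e+00  1.14609875e+02 -1.05574381e-03
  7.34303339e+01  9.40475444e+00]
(np.float64(348.8188382550319), np.float64(291.1781618345599))
(np.float64(346.779558608969), np.float64(313.3172551960939))
```

View pics/s2.png

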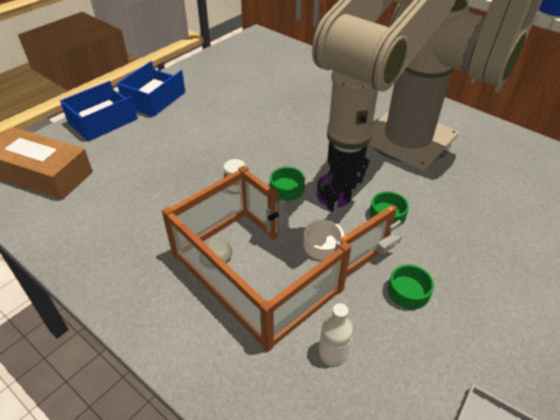

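```bash
python3 -m crank '{"slide":[[0,0,0.02],[0,0,0.015],[0,0,0.01],[0,0,0.005],[0,0,0]],"twist":[0,0,0,0,0]}'
python3 - <<'E'
from h import *
s=viewer.snapshot("scene");a=s["img"][120:320,220:450,::-1]
cv2.imwrite("pics/s3.png",cv2.resize(a,None,fx=3,fy=3,interpolation=cv2.INTER_CUBIC))
print(status.sense()["tool_pos"])
E
```

```text
time: 3.85
tool_pos: [459.1, 65.6, 15.1]
tcp_rot: [180.0, -0.0, 82.3]
ft_force: [0.0, -0.3, 0.2]
finger_gap: 42.2
[459.42593815  65.6106505   15.57352484]
```

View pics/s3.png

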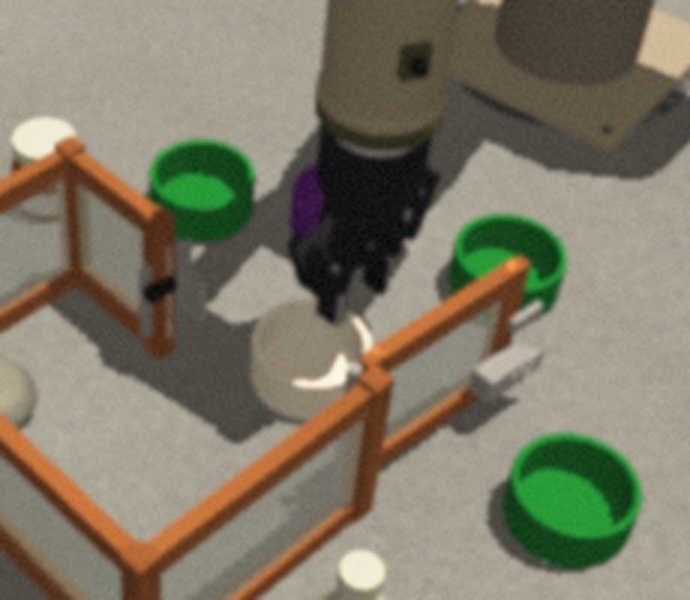

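```bash
python3 -m crank '{"slide":[[0,0,0],[0,0,0],[0,0,0],[0,0,0],[0,0,0],[0,0,0],[0,0,0]],"twist":[0,0,0,0,0,0,0]}' 1 40
python3 -m crank '{"slide":[[0,0,-0.005],[0,0,-0.005],[0,0,0],[0,0,0]],"twist":[0,0,0,0]}'
python3 - <<'E'
from h import *
s=viewer.snapshot("scene");a=s["img"][120:320,220:450,::-1]
cv2.imwrite("pics/s4.png",cv2.resize(a,None,fx=3,fy=3,interpolation=cv2.INTER_CUBIC))
print(status.sense()["tool_pos"])
E
```

```text
time: 4.6
tool_pos: [458.9, 65.6, 14.9]
tcp_rot: [-180.0, 0.0, 82.3]
ft_force: [-0.1, 0.5, -0.5]
finger_gap: -0.4
time: 5.0
tool_pos: [459.3, 65.6, 25.3]
tcp_rot: [179.9, -0.0, 82.3]
ft_force: [-0.3, -0.2, -0.1]
finger_gap: -0.6
[459.04529796  65.5966704   25.062703  ]
```

View pics/s4.png

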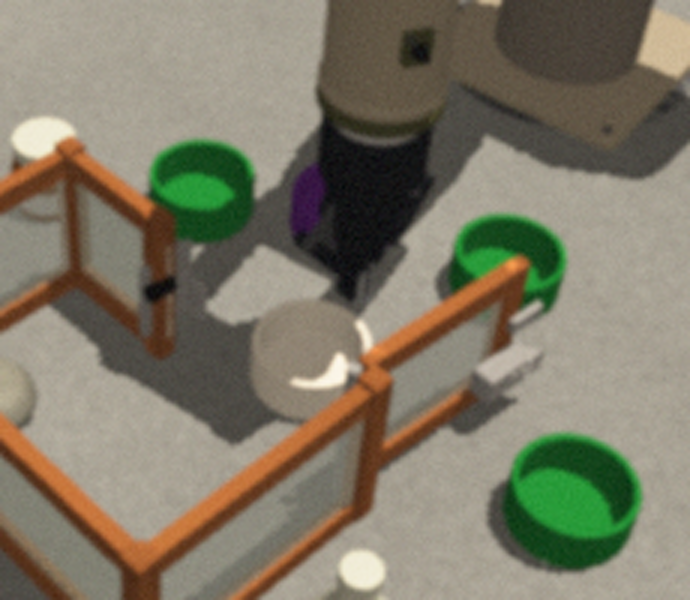

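Run:
```python
from h import *
s=viewer.snapshot("scene")
u=proj(s,[459,65.6,25]);print(((u[0]-220)*3,(u[1]-120)*3))
for off in [(353/3+220,297/3+120)]: print(ray(s,*off,25))
a=s["img"][190:270,290:370,::-1]
cv2.imwrite("pics/s5.png",cv2.resize(a,None,fx=7,fy=7,interpolation=cv2.INTER_CUBIC))
```

```text
(np.float64(344.57328126019195), np.float64(327.8196162175352))
[427.56734615  51.4836025   25.        ]
```

View pics/s5.png

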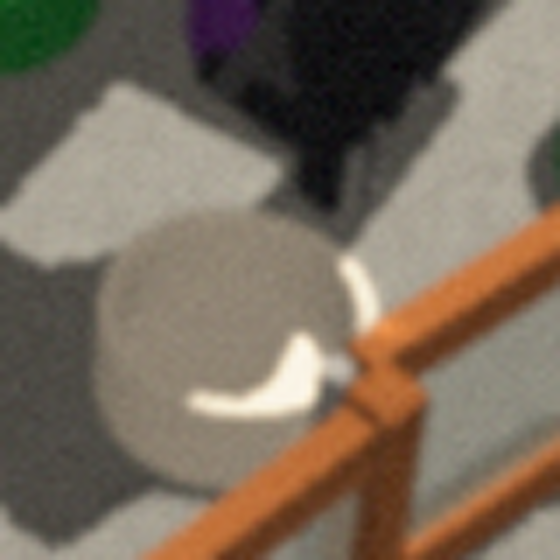

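Run:
```python
from h import *
s=viewer.snapshot("scene")
u=np.array([.991,-.1344,0])
for X in [(459,65.6,15),*( np.array([459,65.6,z])+d*u for d in(-28,28) for z in (15,25,35)),*( np.array([459,65.6,z]) for z in (25,30,35,42,50))]:
    p=proj(s,X);print(np.round(X),np.round(p,1),"zoom3",round((p[0]-220)*3),round((p[1]-120)*3))
```

```text
[459.  66.  15.] [334.5 232.2] zoom3 343 337
[431.  69.  15.] [342.6 226.3] zoom3 368 319
[431.  69.  25.] [343.  223.4] zoom3 369 310
[431.  69.  35.] [343.4 220.5] zoom3 370 301
[487.  62.  15.] [326.2 238.2] zoom3 319 355
[487.  62.  25.] [326.5 235.3] zoom3 320 346
[487.  62.  35.] [326.8 232.3] zoom3 321 337
[459.  66.  25.] [334.9 229.3] zoom3 345 328
[459.  66.  30.] [335.  227.8] zoom3 345 323
[459.  66.  35.] [335.2 226.3] zoom3 346 319
[459.  66.  42.] [335.5 224.2] zoom3 347 313
[459.  66.  50.] [335.8 221.8] zoom3 347 305
```

```bash
python3 - <<'E'
from bench import r
print([ (k,getattr(r,k)) for k in dir(r) if not k.startswith("_")])
E
python3 -m crank '{"slide":[[0,0,-0.04],[0,0,-0.04],[0,0,0],[0,0,0]],"twist":[0,0,0,0]}'
python3 - <<'E'
from h import *
s=viewer.snapshot("scene");a=s["img"][160:260,290:390,::-1]
cv2.imwrite("pics/s6.png",cv2.resize(a,None,fx=6,fy=6,interpolation=cv2.INTER_CUBIC))
t=status.sense()["tool_pos"];
for dz in (0,10,20,30):
    p=proj(s,t+np.array([0,0,dz]));print(dz,(p[0]-290)*6,(p[1]-160)*6)
E
```

```text
[('PlanningError', <class 'bench.PlanningError'>), ('grip_depth', 18.700000000000003)]
time: 5.55
tool_pos: [460.0, 65.6, 106.0]
tcp_rot: [179.8, -0.0, 82.3]
ft_force: [-0.8, 0.3, -0.9]
finger_gap: -0.1
0 288.69851348128896 267.9574036048794
10 291.265866953362 248.32874574023384
20 293.8680695037125 228.43364983273432
30 296.50583553946126 208.26665389473982
```

View pics/s6.png

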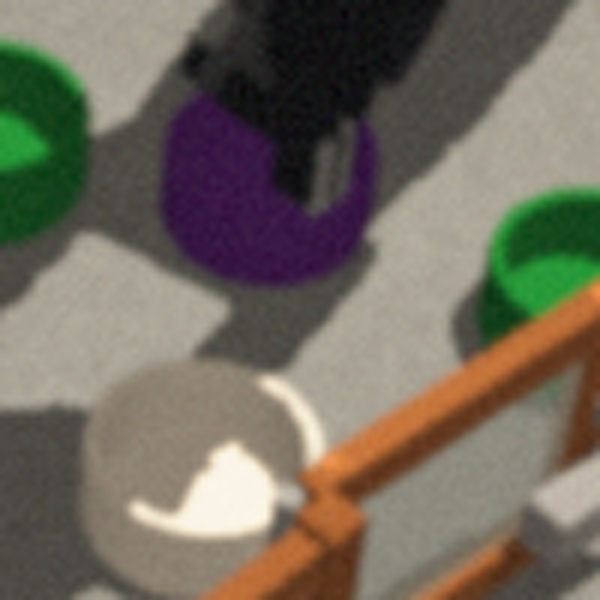

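```bash
python3 -m crank '{"slide":[[-0.035,0.003,0],[-0.035,0.003,0],[-0.025,0.003,0.02],[0,0,0.03],[0,0,0.02],[0,0,0.01],[0,0,0],[0,0,0]],"twist":[0,0,0,0,0,0,0,0]}'
python3 - <<'E'
from h import *
for n in ("scene","top"):
    s=viewer.snapshot(n);t=status.sense()["tool_pos"];p=proj(s,t);print(t,p)
    x,y=int(p[0])-60,int(p[1])-60;print(x,y,6*(p[0]-x),6*(p[1]-y))
    cv2.imwrite(f"pics/{n}7.png",cv2.resize(s["img"][y:y+100,x:x+120,::-1],None,fx=6,fy=6,interpolation=cv2.INTER_CUBIC))
E
```

```text
time: 6.4
tool_pos: [455.0, -29.5, 25.0]
tcp_rot: [-180.0, -0.0, 82.4]
ft_force: [-0.0, -0.3, 1.4]
finger_gap: 0.2
[455.7599541  -29.66951569  25.69528787] (np.float64(303.3390924655102), np.float64(209.53067662155226))
243 149 362.03455479306115 363.18405972931356
[456.14947732 -29.75493118  26.04942547] (np.float64(277.0832256595475), np.float64(249.89154290129082))
217 189 360.49935395728505 365.3492574077449
```

View pics/scene7.png

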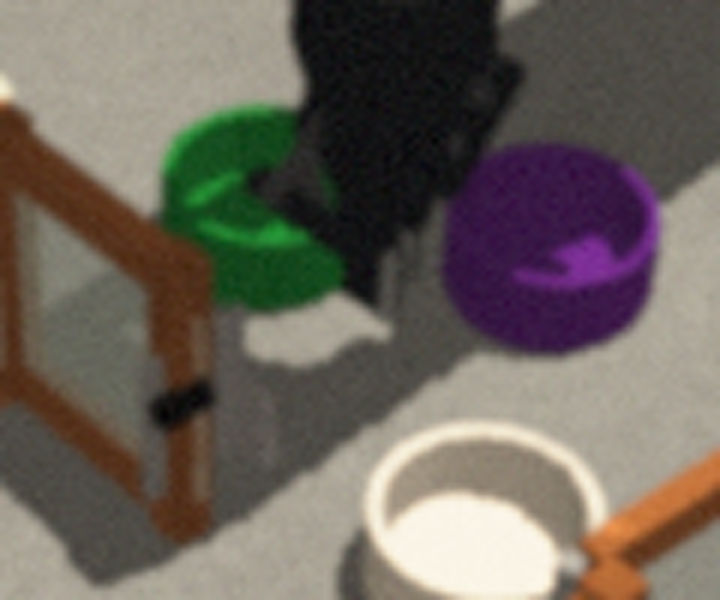

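View pics/top7.png

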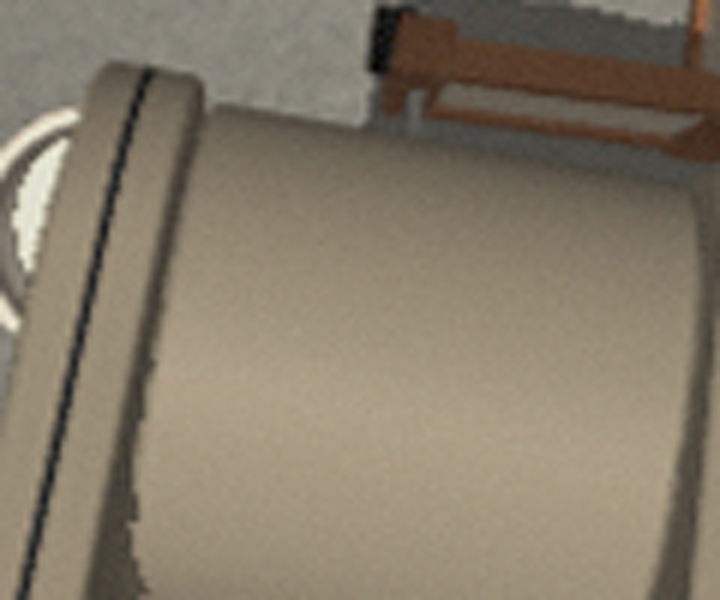

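```bash
python3 -m crank '{"slide":[[0,0,0.01],[0,0,0.008],[0,0,0.003],[0,0,0]],"twist":[0,0,0,0]}'
python3 -m crank '{"slide":[[0,0,0.003],[0,0,0.002],[0,0,0]],"twist":[0,0,0]}'
```

```text
time: 6.9
tool_pos: [454.3, -29.6, 2.9]
tcp_rot: [-179.9, -0.0, 82.3]
ft_force: [0.2, 0.0, 0.0]
finger_gap: -0.0
time: 7.2
tool_pos: [455.0, -29.8, -1.3]
tcp_rot: [-180.0, -0.0, 82.3]
ft_force: [-0.1, 0.4, -0.5]
finger_gap: 0.0
```

```bash
python3 -m crank '{"slide":[[0,0,0.003],[0,0,0]],"twist":[0,0]}'
python3 -m crank '{"slide":[[0,0,0.003],[0,0,0]],"twist":[0,0]}'
python3 -m crank '{"slide":[[0,0,0.003],[0,0,0]],"twist":[0,0]}'
```

```text
time: 7.4
tool_pos: [454.9, -29.7, -4.4]
tcp_rot: [-180.0, -0.0, 82.3]
ft_force: [0.0, -0.1, 0.2]
finger_gap: -0.4
time: 7.6
tool_pos: [454.8, -29.7, -7.5]
tcp_rot: [-180.0, -0.0, 82.3]
ft_force: [0.2, -0.5, -0.7]
finger_gap: 0.3
time: 7.8
tool_pos: [454.8, -29.7, -10.5]
tcp_rot: [-180.0, -0.0, 82.3]
ft_force: [-0.6, 0.8, 0.2]
finger_gap: 0.1
```

```bash
python3 -m crank '{"slide":[[0,0,0.003],[0,0,0.003],[0,0,0]],"twist":[0,0,0]}'
python3 -m crank '{"slide":[[0,0,0.003],[0,0,0]],"twist":[0,0]}'
```

```text
time: 8.1
tool_pos: [454.6, -29.7, -16.7]
tcp_rot: [-179.9, -0.0, 82.3]
ft_force: [-0.5, 0.3, -0.2]
finger_gap: 0.3
time: 8.3
tool_pos: [454.8, -29.7, -19.5]
tcp_rot: [-180.0, -0.0, 82.3]
ft_force: [0.3, -0.6, -0.8]
finger_gap: 0.2
```

```bash
python3 -m crank '{"slide":[[0,0,0.002],[0,0,0]],"twist":[0,0]}'
```

```text
time: 8.5
tool_pos: [455.0, -29.7, -21.3]
tcp_rot: [-180.0, -0.0, 82.3]
ft_force: [0.7, 0.0, 0.0]
finger_gap: -0.2
```

```bash
python3 -m crank '{"slide":[[0,0,0.002],[0,0,0]],"twist":[0,0]}'
```

```text
time: 8.7
tool_pos: [454.9, -29.7, -23.3]
tcp_rot: [-180.0, -0.0, 82.3]
ft_force: [-0.6, 0.7, -0.8]
finger_gap: 0.1
```

```bash
python3 -m crank '{"slide":[[0,0,0.002],[0,0,0]],"twist":[0,0]}'
```

```text
time: 8.9
tool_pos: [454.9, -29.7, -25.4]
tcp_rot: [-180.0, -0.0, 82.3]
ft_force: [-0.2, -1.2, -0.2]
finger_gap: -0.2
```

Run:
```python
from h import *
for n in ("scene",):
    s=viewer.snapshot(n);t=status.sense()["tool_pos"];p=proj(s,t);print(t,p,status.sense()["ft_force"])
    x,y=243,149;print(x,y,6*(p[0]-x),6*(p[1]-y))
    cv2.imwrite(f"pics/{n}8.png",cv2.resize(s["img"][y:y+100,x:x+120,::-1],None,fx=6,fy=6,interpolation=cv2.INTER_CUBIC))
```

```text
[454.94905357 -29.72276154 -25.27805006] (np.float64(302.65468782168745), np.float64(223.87903190205077)) [-0.10509501 -0.23720344  0.50923932]
243 149 357.9281269301247 449.2741914123046
```

View pics/scene8.png

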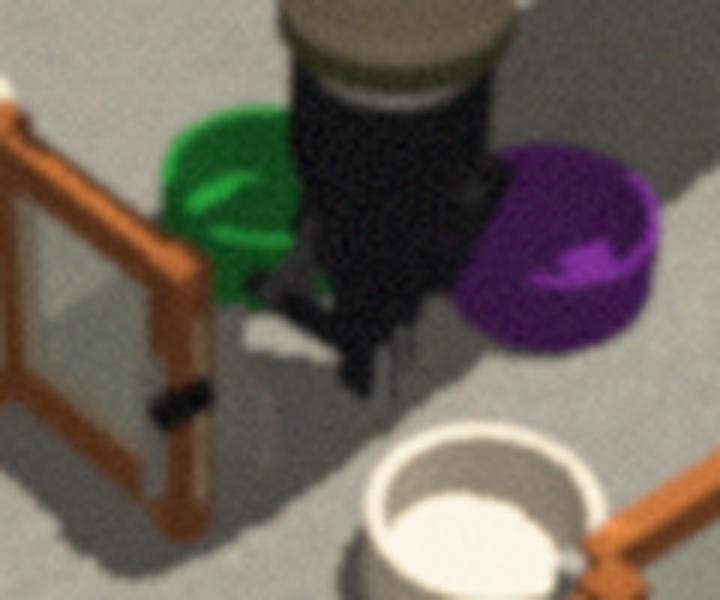

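```bash
python3 -m crank '{"slide":[[0,0,0.002],[0,0,0]],"twist":[0,0]}'
```

```text
time: 9.15
tool_pos: [454.9, -29.7, -27.4]
tcp_rot: [-180.0, -0.0, 82.3]
ft_force: [0.0, 0.1, 0.0]
finger_gap: -0.0
```

```bash
python3 -m crank '{"slide":[[0,0,0.002],[0,0,0]],"twist":[0,0]}'
```

```text
time: 9.35
tool_pos: [454.9, -29.7, -29.4]
tcp_rot: [-180.0, -0.0, 82.3]
ft_force: [0.2, -0.0, 0.2]
finger_gap: -0.3
```

```bash
python3 -m crank '{"slide":[[0,0,0.0015],[0,0,0]],"twist":[0,0]}'
```

```text
time: 9.55
tool_pos: [455.0, -29.7, -30.8]
tcp_rot: [-180.0, 0.0, 82.3]
ft_force: [0.5, -0.6, 0.4]
finger_gap: 0.1
```

```bash
python3 -m crank '{"slide":[[0,0,0.0015],[0,0,0]],"twist":[0,0]}'
```

```text
time: 9.75
tool_pos: [455.0, -29.8, -32.3]
tcp_rot: [-180.0, 0.0, 82.3]
ft_force: [-0.0, -0.4, -0.8]
finger_gap: -0.4
```

```bash
python3 -m crank '{"slide":[[0,0,0.0015],[0,0,0]],"twist":[0,0]}'
```

```text
time: 9.95
tool_pos: [455.0, -29.7, -33.8]
tcp_rot: [-180.0, -0.0, 82.3]
ft_force: [0.1, -1.1, -0.3]
finger_gap: -0.2
```

```bash
python3 -m crank '{"slide":[[0,0,0.0015],[0,0,0]],"twist":[0,0]}'
```

```text
time: 10.15
tool_pos: [454.9, -29.7, -35.3]
tcp_rot: [-180.0, 0.0, 82.3]
ft_force: [-0.7, 0.3, 0.2]
finger_gap: -0.1
```

```bash
python3 -m crank '{"slide":[[0,0,0.0015],[0,0,0]],"twist":[0,0]}'
```

```text
time: 10.35
tool_pos: [455.3, -29.8, -36.4]
tcp_rot: [180.0, 0.0, 82.3]
ft_force: [-1.3, 0.4, 4.0]
finger_gap: 0.3
```

Run:
```python
from h import *
for n in ("scene",):
    s=viewer.snapshot(n);p=proj(s,[455,-29.7,0])
    x,y=260,170;print(x,y,8*(p[0]-x),8*(p[1]-y))
    cv2.imwrite(f"pics/{n}9.png",cv2.resize(s["img"][y:y+70,x:x+90,::-1],None,fx=8,fy=8,interpolation=cv2.INTER_CUBIC))
```

```text
260 170 344.6069307166881 374.36873469048487
```

View pics/scene9.png

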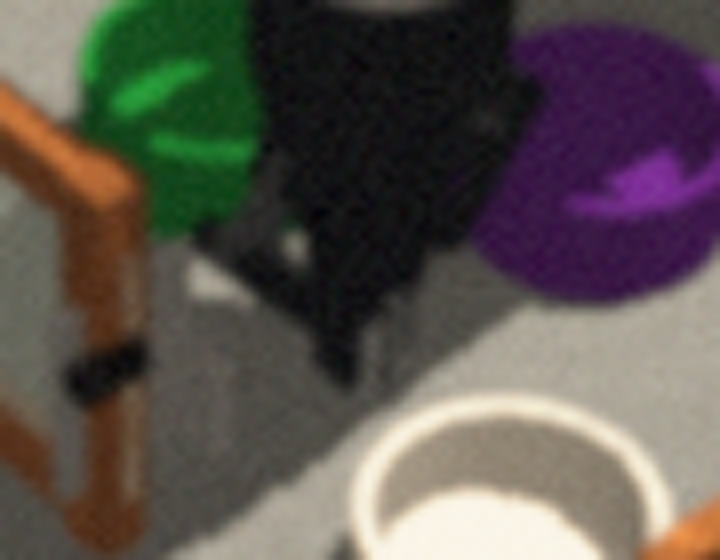

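```bash
python3 -m crank '{"slide":[[0,0,-0.03],[0,0,-0.036],[0.03,-0.003,0],[0.035,-0.003,0],[0.03,-0.002,0],[0,0,0],[0,0,0]],"twist":[0,0,0,0,0,0,0]}' 0.5
python3 - <<'E'
from h import *
s=viewer.snapshot("scene");a=s["img"][180:270,280:390,::-1]
cv2.imwrite("pics/s10.png",cv2.resize(a,None,fx=6,fy=6,interpolation=cv2.INTER_CUBIC))
print(status.sense()["tool_pos"])
E
```

```text
time: 11.1
tool_pos: [459.7, 65.7, 29.2]
tcp_rot: [-180.0, 0.0, 82.4]
ft_force: [-0.3, -1.5, 0.2]
finger_gap: 42.5
[459.67453546  65.13147054  29.15568539]
```

View pics/s10.png

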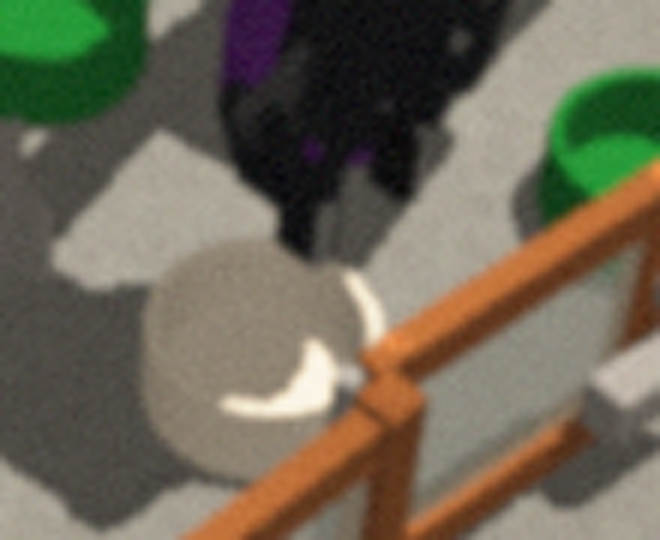

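```bash
python3 -m crank '{"slide":[[0,0,0.02],[0,0,0.015],[0,0,0.01],[0,0,0.005],[0,0,0]],"twist":[0,0,0,0,0]}' 
python3 -m crank '{"slide":[[0,0,0],[0,0,0],[0,0,0],[0,0,0],[0,0,0],[0,0,0]],"twist":[0,0,0,0,0,0]}' 1 40
```

```text
time: 11.65
tool_pos: [459.3, 64.9, -21.3]
tcp_rot: [-179.9, 0.0, 82.3]
ft_force: [-0.3, 0.2, 0.4]
finger_gap: 42.7
time: 12.25
tool_pos: [460.8, 65.4, -19.7]
tcp_rot: [179.9, -0.0, 82.3]
ft_force: [-0.6, -2.0, 5.8]
finger_gap: 5.3
```

```bash
python3 -m crank '{"slide":[[0,0,-0.005],[0,0,-0.005],[0,0,-0.005],[0,0,0],[0,0,0]],"twist":[0,0,0,0,0]}'
python3 - <<'E'
from h import *
s=viewer.snapshot("scene");a=s["img"][180:280,270:390,::-1]
cv2.imwrite("pics/s11.png",cv2.resize(a,None,fx=6,fy=6,interpolation=cv2.INTER_CUBIC))
print(status.sense()["tool_pos"],status.sense()["ft_force"])
E
```

```text
time: 12.75
tool_pos: [460.0, 65.5, -5.5]
tcp_rot: [180.0, -0.0, 82.3]
ft_force: [-0.3, -0.6, -2.9]
finger_gap: 5.3
[459.72838479  65.45831847  -5.71845261] [-0.29481645  0.43805931 -3.21889781]
```

View pics/s11.png

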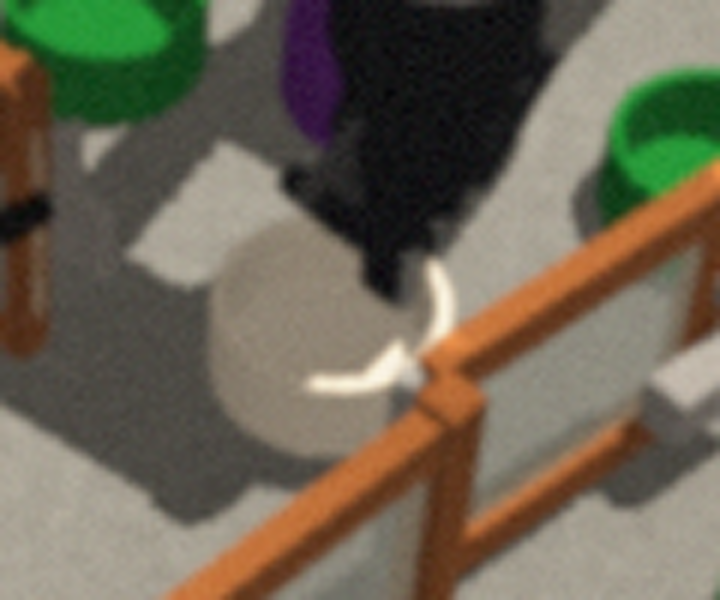

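```bash
python3 -m crank '{"slide":[[-0.001,0.02,0],[-0.001,0.028,0],[-0.002,0.028,0],[-0.002,0.028,0],[-0.002,0.028,0],[-0.002,0.025,0],[0,0.015,0],[0,0,0]],"twist":[0,0,0,0,0,0,0,0]}'
python3 - <<'E'
from h import *
for n in("scene","top"):
    s=viewer.snapshot(n);a=s["img"][130:350,130:430,::-1] if n=="scene" else s["img"][50:290,120:420,::-1]
    cv2.imwrite(f"pics/{n}12.png",cv2.resize(a,None,fx=2.5,fy=2.5,interpolation=cv2.INTER_CUBIC))
print(status.sense()["tool_pos"],status.sense()["ft_force"])
E
```

```text
time: 13.6
tool_pos: [630.5, 32.1, -5.9]
tcp_rot: [180.0, 0.0, 82.3]
ft_force: [0.7, -0.5, -2.2]
finger_gap: 5.6
[628.08970269  32.6278975   -6.45670967] [-0.15624441  0.36312236 -1.75081633]
```

View pics/scene12.png

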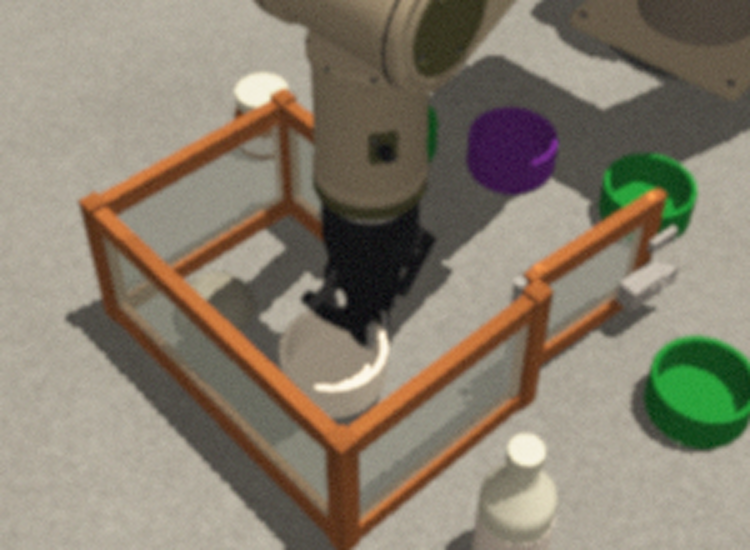

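View pics/top12.png

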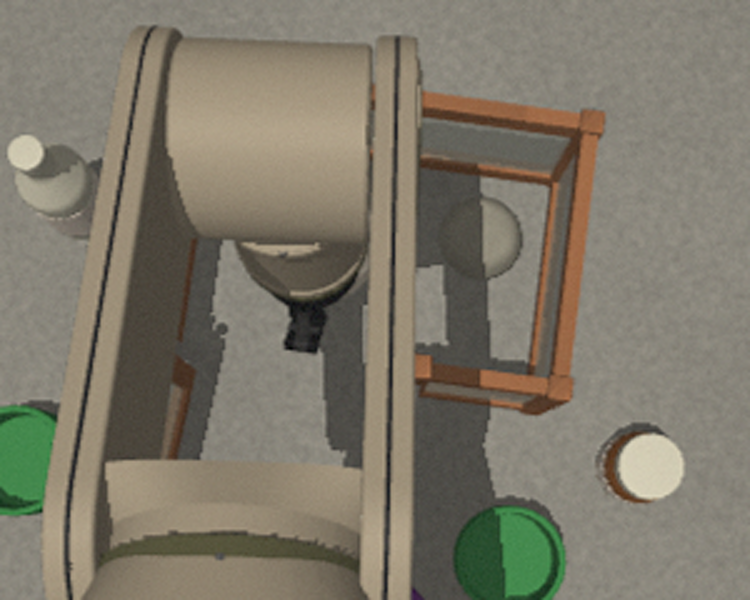

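```bash
python3 -m crank '{"slide":[[0,0,0.005],[0,0,0.005],[0,0,0.003],[0,0,0],[0,0,0]],"twist":[0,0,0,0,0]}'
```

```text
time: 14.2
tool_pos: [628.8, 32.6, -18.7]
tcp_rot: [-180.0, 0.0, 82.3]
ft_force: [-1.0, -0.7, -2.6]
finger_gap: 5.8
```

```bash
python3 -m crank '{"slide":[[0,0,0.0015],[0,0,0]],"twist":[0,0]}'
```

```text
time: 14.4
tool_pos: [629.3, 32.6, -19.7]
tcp_rot: [180.0, -0.0, 82.3]
ft_force: [-0.7, 0.7, 0.6]
finger_gap: 5.6
```

```bash
python3 -m crank '{"slide":[[0,0,0],[0,0,0],[0,0,0],[0,0,0]],"twist":[0,0,0,0]}' 0.55
python3 -m crank '{"slide":[[0,0,-0.005],[0,0,-0.02],[0,0,-0.04],[0,0,-0.04],[0,0,-0.04],[0,0,-0.03],[0,0,0]],"twist":[0,0,0,0,0,0,0]}'
python3 - <<'E'
from h import *
for n in("scene",):
    s=viewer.snapshot(n);a=s["img"][130:350,130:430,::-1]
    cv2.imwrite(f"pics/{n}13.png",cv2.resize(a,None,fx=2.5,fy=2.5,interpolation=cv2.INTER_CUBIC))
print(status.sense()["tool_pos"],status.sense()["ft_force"],status.sense()["joint_pos"])
E
```

```text
time: 14.8
tool_pos: [629.1, 32.5, -20.0]
tcp_rot: [180.0, 0.0, 82.3]
ft_force: [0.5, 0.1, 0.6]
finger_gap: 38.4
time: 15.5
tool_pos: [632.8, 32.5, 162.3]
tcp_rot: [179.4, -0.1, 82.3]
ft_force: [0.1, 0.1, 0.4]
finger_gap: 38.3
[631.301225    32.51300808 159.02486097] [-0.08585241  0.49141587 -0.30297078] [-1.69728004e+00  1.30117628e+01  8.28195870e+01 -4.13196264e-04
  8.37858728e+01  5.97861940e+00]
```

View pics/scene13.png

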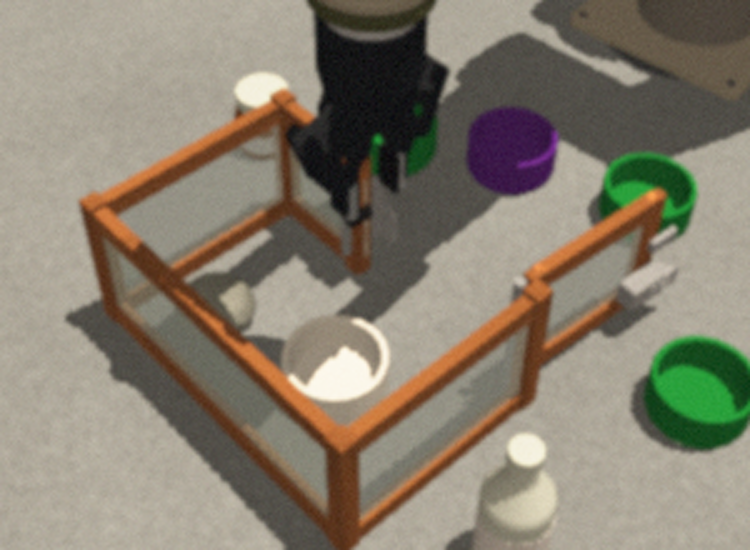

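```bash
python3 -m crank '{"slide":[[0.02,-0.03,0],[0.025,-0.035,0],[0.025,-0.035,0],[0.025,-0.035,0],[0.025,-0.035,0],[0.025,-0.035,0],[0.003,-0.005,0],[0,0,0]],"twist":[0,0,0,0,0,0,0,0]}' 1
python3 - <<'E'
from h import *
th=np.radians(-7.72)
for i in range(2):
    t=status.sense()["tool_pos"];c=(t[0]-552.5+1j*(t[1]-60))*np.exp(-1j*th);print(t,c)
for n in("scene","top"):
    s=viewer.snapshot(n);a=s["img"][130:350,200:500,::-1] if n=="scene" else s["img"][50:290,60:360,::-1]
    cv2.imwrite(f"pics/{n}14.png",cv2.resize(a,None,fx=2.5,fy=2.5,interpolation=cv2.INTER_CUBIC))
E
```

```text
time: 16.35
tool_pos: [439.3, 207.8, 153.8]
tcp_rot: [-179.9, 0.0, 82.5]
ft_force: [0.5, 0.4, -0.1]
finger_gap: 0.4
[439.29566791 207.80486453 153.82725362] (-132.03322703514192+131.25824066625685j)
[439.29566791 207.80486453 153.82725362] (-132.03322703514192+131.25824066625685j)
```

View pics/scene14.png

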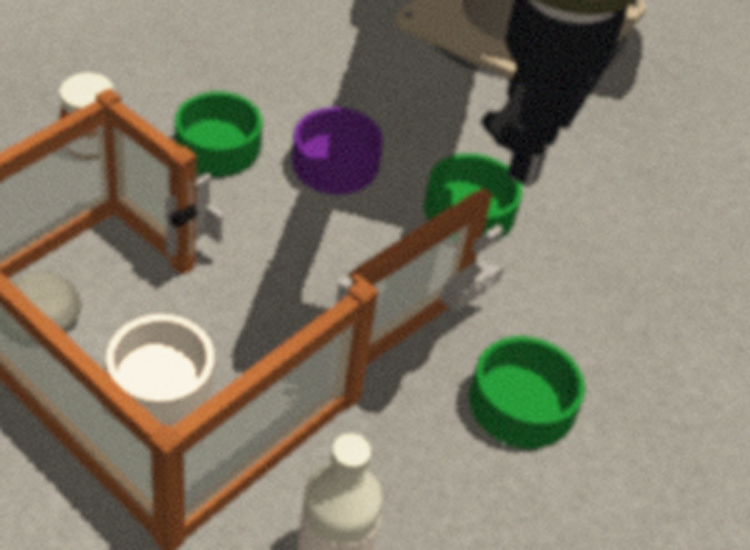

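View pics/top14.png

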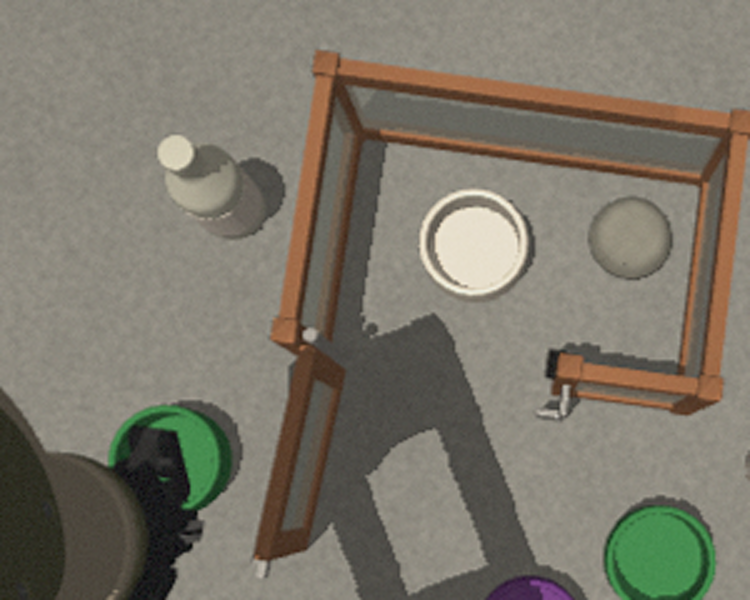

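Run:
```python
from h import *
th=np.radians(-7.72);pen=lambda X:np.round(((X[0]-552.5)+1j*(X[1]-60))*np.exp(-1j*th),1)
s=viewer.snapshot("top");sc=viewer.snapshot("scene")
t=status.sense()["tool_pos"];print(t)
X=ray(s,193/2.5+60,532/2.5+50,t[2]+36);print(X,pen(X))
print(tri(s,(193/2.5+60,532/2.5+50),sc,(525/2.5+200,178/2.5+130)))
X=ray(s,474/2.5+60,243/2.5+50,42);print("crock",X,pen(X))
X=ray(sc,160/2.5+200,352/2.5+130,42);print("crock",X,pen(X))
X=ray(s,309/2.5+60,352/2.5+50,138);print(pen(X)); X=ray(s,264/2.5+60,556/2.5+50,138);print(pen(X))
```

```text
[441.33661407 206.34963534 154.51151201]
[437.81931292 204.23033847 190.51151201] (-133+127.5j)
[435.64507294 208.6852878  186.85091967]
crock [668.4492654   26.76716194  42.        ] (119.4-17.4j)
crock [665.65180501  28.78432395  42.        ] (116.3-15.7j)
(0.9+82j)
(-147.7+91.7j)
```

```bash
python3 -m crank '{"slide":[[0,0,0.025],[0,0,0.025],[0,0,0.02],[0,0,0.005],[-0.005,0,0],[-0.005,0,0],[0,0,0]],"twist":[0.06,0,0,0,0,0,0]}'
python3 - <<'E'
from h import *
s=viewer.snapshot("scene");a=s["img"][180:290,330:480,::-1]
cv2.imwrite(f"pics/s15.png",cv2.resize(a,None,fx=5,fy=5,interpolation=cv2.INTER_CUBIC))
th=np.radians(-7.72);t=status.sense();print(t["tool_pos"],((t["tool_pos"][0]-552.5)+1j*(t["tool_pos"][1]-60))*np.exp(-1j*th))
E
```

```text
time: 17.25
tool_pos: [439.8, 196.9, 81.3]
tcp_rot: [179.9, -0.0, 78.8]
ft_force: [0.0, 0.3, -0.2]
finger_gap: -0.2
[439.76759279 197.28279394  81.26239916] (-130.1521277152186+120.89493289236746j)
```

View pics/s15.png

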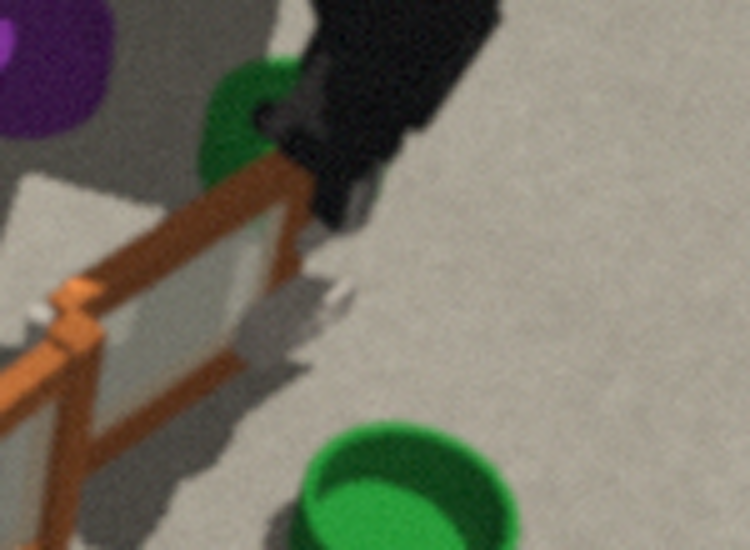

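```bash
python3 -m crank '{"slide":[[-0.003,0.003,0],[-0.003,0,0],[-0.003,0,0],[-0.003,0,0],[0,0,0]],"twist":[0,0,0,0,0]}'
```

```text
time: 17.8
tool_pos: [439.2, 184.8, 79.8]
tcp_rot: [-180.0, 0.0, 78.9]
ft_force: [-0.3, 0.1, -0.2]
finger_gap: 0.2
```

```bash
python3 -m crank '{"slide":[[-0.004,0,0],[-0.006,0,0],[-0.007,-0.0005,0],[-0.007,-0.0005,0]],"twist":[0,-0.03,-0.05,-0.05]}'
```

```text
time: 18.2
tool_pos: [434.4, 161.4, 79.9]
tcp_rot: [180.0, -0.0, 86.5]
ft_force: [1.5, 1.1, -0.2]
finger_gap: 0.0
```

```bash
cat > g.py <<'E'
from h import *
th=np.radians(-7.72)
def g():
    t=status.sense();p=t["tool_pos"];c=((p[0]-552.5)+1j*(p[1]-60))*np.exp(-1j*th)-(12+85j)
    R=abs(c);r=np.sqrt(R*R-17**2);ang=np.angle(c)%(2*np.pi) # d angle minus offset
    # p=r d+17 n, n = d rotated -90 deg => angle = angle(d)-atan(17/r)
    ad=ang+np.arctan2(17,r);theta=1.5*np.pi-ad
    yawth=np.pi/2-(np.radians(t["tcp_rot"][2])-(np.pi/2+th))
    f=t["ft_force"];n=np.exp(1j*(ad-np.pi/2))*np.exp(1j*th)
    print("t",t["time"],"theta",round(theta,3),"yawtheta",round(yawth,3),"r",round(r,1),"z",round(p[2]+36,1),"f_n",round(f[0]*n.real+f[1]*n.imag,2),"F",np.round(f,1))
if __name__=="__main__": g()
E
python3 g.py
python3 - <<'E'
from h import *
s=viewer.snapshot("top");a=s["img"][120:300,90:330,::-1]
cv2.imwrite(f"pics/t16.png",cv2.resize(a,None,fx=3,fy=3,interpolation=cv2.INTER_CUBIC))
s=viewer.snapshot("scene");a=s["img"][180:290,330:480,::-1]
cv2.imwrite(f"pics/s16.png",cv2.resize(a,None,fx=5,fy=5,interpolation=cv2.INTER_CUBIC))
E
```

```text
t 18.2 theta 1.448 yawtheta 1.498 r 141.6 z 115.9 f_n 1.13 F [ 1.5  1.1 -0.2]
```

View pics/t16.png

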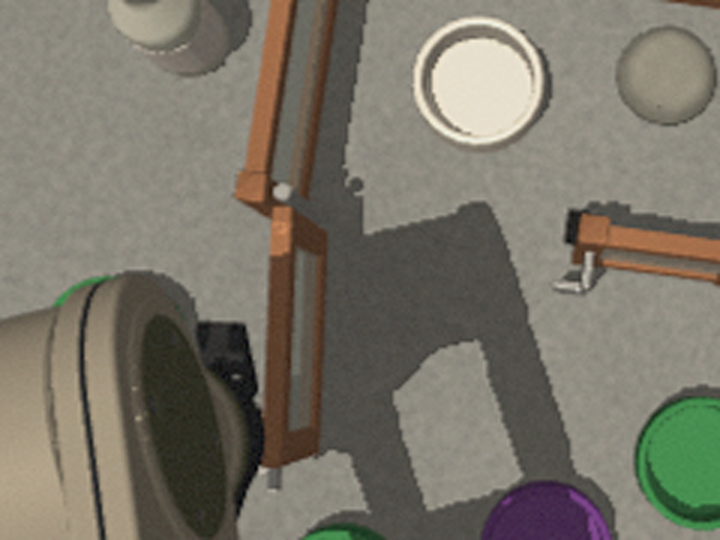

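View pics/s16.png

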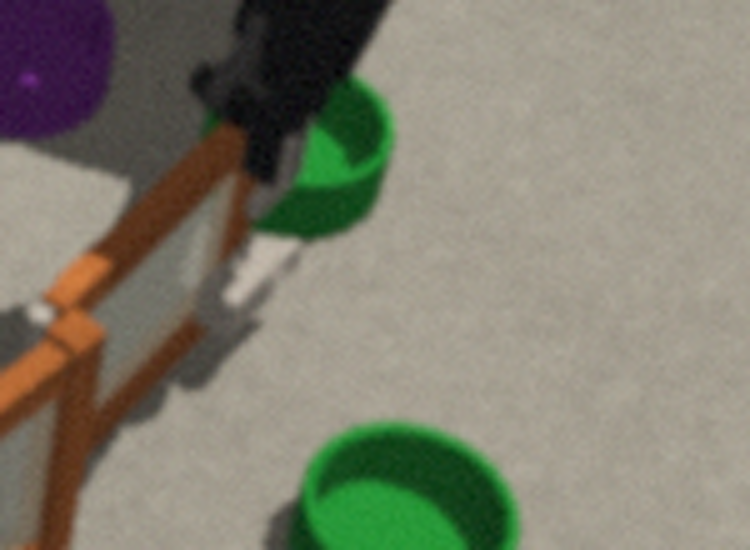

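```bash
python3 -m crank '{"slide":[[-0.011,-0.0007,0],[-0.0143,-0.001,0],[-0.0143,-0.001,0],[-0.0143,-0.001,0],[-0.0143,-0.001,0],[-0.0143,-0.001,0]],"twist":[-0.1,-0.11,-0.11,-0.1,-0.1,-0.1]}';python3 g.py
```

```text
time: 18.9
tool_pos: [445.6, 80.8, 79.8]
tcp_rot: [-180.0, -0.0, 122.0]
ft_force: [-0.8, 0.9, -1.1]
finger_gap: -0.1
t 18.9 theta 0.875 yawtheta 0.877 r 143.2 z 115.8 f_n 1.18 F [-0.8  0.9 -1.1]
```

```bash
python3 -m crank '{"slide":[[-0.0143,-0.001,0],[-0.0143,-0.001,0],[-0.0143,-0.001,0],[-0.0143,-0.001,0],[-0.008,-0.0007,0],[0,0,0]],"twist":[-0.1,-0.1,-0.1,-0.1,-0.05,0]}';python3 g.py
python3 - <<'E'
from h import *
s=viewer.snapshot("top");a=s["img"][120:300,90:330,::-1]
cv2.imwrite(f"pics/t17.png",cv2.resize(a,None,fx=3,fy=3,interpolation=cv2.INTER_CUBIC))
s=viewer.snapshot("scene");a=s["img"][140:290,250:450,::-1]
cv2.imwrite(f"pics/s17.png",cv2.resize(a,None,fx=4,fy=4,interpolation=cv2.INTER_CUBIC))
E
```

```text
time: 19.5
tool_pos: [485.9, 29.5, 79.7]
tcp_rot: [-180.0, -0.0, 147.6]
ft_force: [-1.6, 0.8, 1.6]
finger_gap: 0.1
t 19.5 theta 0.419 yawtheta 0.432 r 143.5 z 115.7 f_n 1.79 F [-1.6  0.8  1.6]
```

View pics/t17.png

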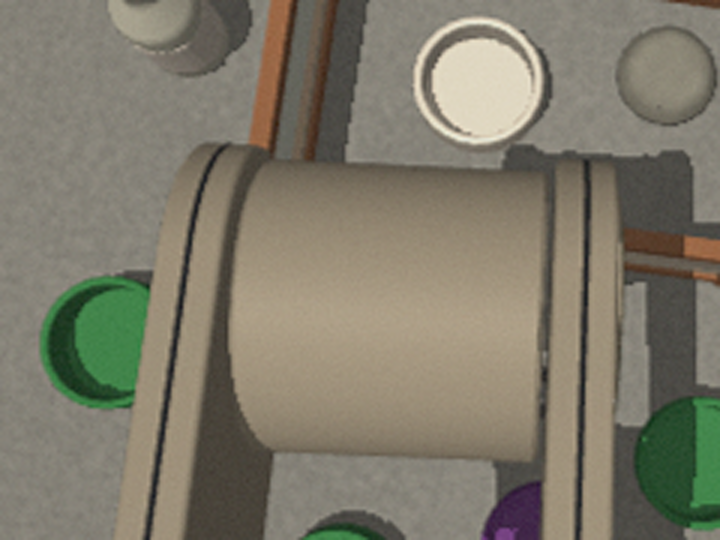

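View pics/s17.png

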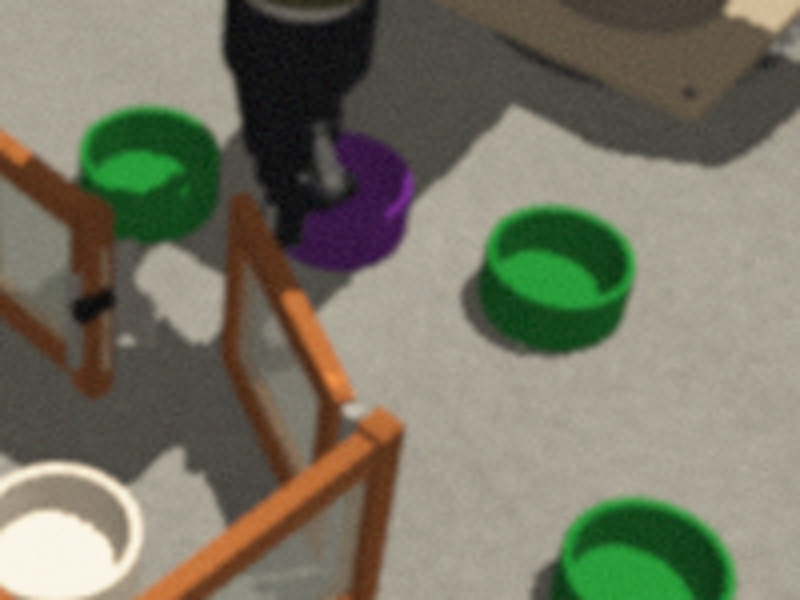

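```bash
python3 -m crank '{"slide":[[-0.005,-0.0004,0],[-0.005,-0.0004,0],[-0.005,-0.0004,0],[0,0,0]],"twist":[-0.035,-0.035,-0.035,0]}';python3 g.py
```

```text
time: 20.0
tool_pos: [497.6, 21.5, 79.6]
tcp_rot: [-180.0, -0.0, 153.6]
ft_force: [-3.2, 0.1, -0.4]
finger_gap: 0.1
t 20.0 theta 0.32 yawtheta 0.326 r 143.1 z 115.6 f_n 2.89 F [-3.2  0.1 -0.4]
```

```bash
python3 -m crank '{"slide":[[-0.003,-0.0003,0],[-0.003,-0.0003,0],[-0.003,-0.0003,0],[0,0,0]],"twist":[-0.021,-0.021,-0.021,0]}';python3 g.py
```

```text
time: 20.4
tool_pos: [506.1, 16.6, 79.8]
tcp_rot: [180.0, -0.0, 157.3]
ft_force: [-1.7, -0.0, -1.2]
finger_gap: -0.4
t 20.4 theta 0.252 yawtheta 0.261 r 143.1 z 115.8 f_n 1.57 F [-1.7 -0.  -1.2]
```

```bash
python3 -m crank '{"slide":[[-0.002,-0.0002,0],[-0.002,-0.0002,0],[0,0,0]],"twist":[-0.014,-0.014,0]}';python3 g.py
```

```text
time: 20.7
tool_pos: [509.6, 14.7, 79.9]
tcp_rot: [180.0, 0.0, 158.9]
ft_force: [-1.9, -0.1, -2.0]
finger_gap: 0.2
t 20.7 theta 0.224 yawtheta 0.234 r 143.1 z 115.9 f_n 1.72 F [-1.9 -0.1 -2. ]
```

```bash
python3 -m crank '{"slide":[[-0.002,-0.0002,0],[-0.002,-0.0002,0],[0,0,0]],"twist":[-0.014,-0.014,0]}';python3 g.py
```

```text
time: 21.0
tool_pos: [513.3, 12.8, 79.9]
tcp_rot: [180.0, 0.0, 160.5]
ft_force: [-2.9, 0.2, -2.0]
finger_gap: 0.3
t 21.0 theta 0.196 yawtheta 0.205 r 143.0 z 115.9 f_n 2.79 F [-2.9  0.2 -2. ]
```

```bash
python3 -m crank '{"slide":[[-0.002,-0.0002,0],[0,0,0]],"twist":[-0.014,0]}';python3 g.py
```

```text
time: 21.2
tool_pos: [515.1, 12.0, 79.9]
tcp_rot: [180.0, 0.0, 161.3]
ft_force: [-2.1, -1.1, -0.4]
finger_gap: -0.3
t 21.2 theta 0.182 yawtheta 0.191 r 143.0 z 115.9 f_n 1.7 F [-2.1 -1.1 -0.4]
```

```bash
python3 -m crank '{"slide":[[-0.002,-0.0002,0],[0,0,0]],"twist":[-0.014,0]}';python3 g.py
```

```text
time: 21.4
tool_pos: [516.9, 11.2, 79.9]
tcp_rot: [180.0, 0.0, 162.1]
ft_force: [-2.8, -0.2, -1.4]
finger_gap: -0.3
t 21.4 theta 0.168 yawtheta 0.177 r 143.0 z 115.9 f_n 2.63 F [-2.8 -0.2 -1.4]
```

```bash
python3 -m crank '{"slide":[[-0.002,-0.0002,0],[0,0,0]],"twist":[-0.014,0]}';python3 g.py
```

```text
time: 21.6
tool_pos: [518.8, 10.3, 80.0]
tcp_rot: [-180.0, 0.0, 162.9]
ft_force: [-2.9, -0.7, -0.1]
finger_gap: 0.2
t 21.6 theta 0.154 yawtheta 0.163 r 143.0 z 116.0 f_n 2.57 F [-2.9 -0.7 -0.1]
```

```bash
python3 -m crank '{"slide":[[-0.002,-0.0002,0],[0,0,0]],"twist":[-0.014,0]}';python3 g.py
```

```text
time: 21.8
tool_pos: [520.6, 9.6, 79.9]
tcp_rot: [-180.0, 0.0, 163.7]
ft_force: [-3.7, -0.7, -0.0]
finger_gap: -0.1
t 21.8 theta 0.14 yawtheta 0.149 r 143.0 z 115.9 f_n 3.36 F [-3.7 -0.7 -0. ]
```

```bash
python3 -m crank '{"slide":[[-0.002,-0.0002,0],[0,0,0]],"twist":[-0.014,0]}';python3 g.py
```

```text
time: 22.0
tool_pos: [522.5, 8.8, 79.9]
tcp_rot: [-180.0, 0.0, 164.5]
ft_force: [-2.0, -0.9, -0.6]
finger_gap: 0.0
t 22.0 theta 0.126 yawtheta 0.135 r 143.0 z 115.9 f_n 1.68 F [-2.  -0.9 -0.6]
```

```bash
python3 -m crank '{"slide":[[-0.0015,-0.0002,0],[0,0,0]],"twist":[-0.01,0]}';python3 g.py
```

```text
time: 22.2
tool_pos: [523.8, 8.3, 79.9]
tcp_rot: [180.0, 0.0, 165.1]
ft_force: [-2.6, -1.9, 0.2]
finger_gap: -0.0
t 22.2 theta 0.116 yawtheta 0.126 r 143.0 z 115.9 f_n 2.08 F [-2.6 -1.9  0.2]
```

```bash
python3 -m crank '{"slide":[[-0.0015,-0.0002,0],[0,0,0]],"twist":[-0.01,0]}';python3 g.py
```

```text
time: 22.4
tool_pos: [525.2, 7.7, 79.9]
tcp_rot: [180.0, 0.0, 165.7]
ft_force: [-2.4, -1.9, 0.5]
finger_gap: -0.2
t 22.4 theta 0.106 yawtheta 0.116 r 143.1 z 115.9 f_n 1.87 F [-2.4 -1.9  0.5]
```

```bash
python3 -m crank '{"slide":[[-0.002,-0.0002,0],[0,0,0]],"twist":[-0.014,0]}';python3 g.py
```

```text
time: 22.6
tool_pos: [527.2, 7.0, 79.9]
tcp_rot: [180.0, 0.0, 166.5]
ft_force: [-2.4, -1.5, -0.6]
finger_gap: 0.3
t 22.6 theta 0.091 yawtheta 0.101 r 143.0 z 115.9 f_n 2.02 F [-2.4 -1.5 -0.6]
```

```bash
python3 -m crank '{"slide":[[-0.002,-0.0002,0],[0,0,0]],"twist":[-0.014,0]}';python3 g.py
```

```text
time: 22.8
tool_pos: [529.1, 6.3, 79.9]
tcp_rot: [180.0, 0.0, 167.3]
ft_force: [-3.1, -0.4, 0.4]
finger_gap: -0.1
t 22.8 theta 0.077 yawtheta 0.087 r 143.1 z 115.9 f_n 2.9 F [-3.1 -0.4  0.4]
```

```bash
python3 -m crank '{"slide":[[-0.0015,-0.0002,0],[0,0,0]],"twist":[-0.01,0]}';python3 g.py
```

```text
time: 23.0
tool_pos: [530.4, 5.9, 79.9]
tcp_rot: [180.0, 0.0, 167.8]
ft_force: [-2.5, -0.0, 0.8]
finger_gap: -0.0
t 23.0 theta 0.068 yawtheta 0.078 r 143.1 z 115.9 f_n 2.44 F [-2.5 -0.   0.8]
```

```bash
python3 -m crank '{"slide":[[-0.0015,-0.0002,0],[0,0,0]],"twist":[-0.01,0]}';python3 g.py
```

```text
time: 23.2
tool_pos: [531.3, 5.5, 79.9]
tcp_rot: [180.0, -0.1, 168.4]
ft_force: [-4.6, 0.3, 2.4]
finger_gap: -0.2
t 23.2 theta 0.061 yawtheta 0.067 r 143.1 z 115.9 f_n 4.58 F [-4.6  0.3  2.4]
```

```bash
python3 -m crank '{"slide":[[-0.001,-0.0001,0],[0,0,0]],"twist":[-0.007,0]}';python3 g.py
```

```text
time: 23.4
tool_pos: [532.0, 5.3, 79.9]
tcp_rot: [-180.0, -0.1, 168.8]
ft_force: [-6.8, 0.9, 3.6]
finger_gap: -0.5
t 23.4 theta 0.056 yawtheta 0.06 r 143.1 z 115.9 f_n 6.83 F [-6.8  0.9  3.6]
```

```bash
python3 -m crank '{"slide":[[-0.001,-0.0001,0],[0,0,0]],"twist":[-0.007,0]}';python3 g.py
```

```text
time: 23.6
tool_pos: [532.8, 5.0, 79.9]
tcp_rot: [-180.0, -0.1, 169.2]
ft_force: [-8.2, 0.8, 4.7]
finger_gap: 0.1
t 23.6 theta 0.05 yawtheta 0.054 r 143.2 z 115.9 f_n 8.16 F [-8.2  0.8  4.7]
```

```bash
python3 -m crank '{"slide":[[-0.001,-0.0001,0],[0,0,0]],"twist":[-0.007,0]}';python3 g.py
```

```text
time: 23.8
tool_pos: [533.7, 4.7, 79.9]
tcp_rot: [-180.0, -0.1, 169.6]
ft_force: [-8.0, 0.2, 4.3]
finger_gap: 0.0
t 23.8 theta 0.043 yawtheta 0.047 r 143.2 z 115.9 f_n 7.93 F [-8.   0.2  4.3]
```

```bash
python3 -m crank '{"slide":[[-0.001,-0.0001,0],[0,0,0]],"twist":[-0.007,0]}';python3 g.py
```

```text
time: 24.0
tool_pos: [534.6, 4.4, 79.9]
tcp_rot: [-180.0, -0.1, 170.0]
ft_force: [-8.4, 0.5, 4.2]
finger_gap: -0.2
t 24.0 theta 0.037 yawtheta 0.04 r 143.3 z 115.9 f_n 8.33 F [-8.4  0.5  4.2]
```

```bash
python3 -m crank '{"slide":[[-0.001,-0.0001,0],[0,0,0]],"twist":[-0.007,0]}';python3 g.py
```

```text
time: 24.2
tool_pos: [535.5, 4.1, 79.9]
tcp_rot: [-180.0, -0.1, 170.4]
ft_force: [-9.2, -0.7, 4.8]
finger_gap: -0.1
t 24.2 theta 0.03 yawtheta 0.033 r 143.2 z 115.9 f_n 8.91 F [-9.2 -0.7  4.8]
```

```bash
python3 -m crank '{"slide":[[-0.001,-0.0001,0],[0,0,0]],"twist":[-0.007,0]}';python3 g.py
```

```text
time: 24.4
tool_pos: [536.4, 3.8, 79.9]
tcp_rot: [-180.0, -0.1, 170.8]
ft_force: [-8.9, 0.4, 4.8]
finger_gap: -0.2
t 24.4 theta 0.024 yawtheta 0.026 r 143.3 z 115.9 f_n 8.85 F [-8.9  0.4  4.8]
```

```bash
python3 -m crank '{"slide":[[-0.001,-0.0001,0],[0,0,0]],"twist":[-0.007,0]}';python3 g.py
```

```text
time: 24.6
tool_pos: [537.3, 3.6, 79.9]
tcp_rot: [-180.0, -0.1, 171.2]
ft_force: [-9.3, 1.1, 5.4]
finger_gap: 0.3
t 24.6 theta 0.017 yawtheta 0.019 r 143.3 z 115.9 f_n 9.33 F [-9.3  1.1  5.4]
```

```bash
python3 -m crank '{"slide":[[-0.001,-0.0001,0],[0,0,0]],"twist":[-0.007,0]}';python3 g.py
```

```text
time: 24.8
tool_pos: [538.7, 3.2, 79.9]
tcp_rot: [-180.0, -0.1, 171.6]
ft_force: [-6.7, 0.2, 4.0]
finger_gap: 0.2
t 24.8 theta 0.007 yawtheta 0.012 r 143.2 z 115.9 f_n 6.69 F [-6.7  0.2  4. ]
```

```bash
python3 -m crank '{"slide":[[-0.001,-0.0001,0],[0,0,0]],"twist":[-0.007,0]}';python3 g.py
```

```text
time: 25.0
tool_pos: [540.0, 2.9, 79.9]
tcp_rot: [-180.0, -0.0, 172.0]
ft_force: [-4.5, -1.5, 2.3]
finger_gap: -0.1
t 25.0 theta -0.002 yawtheta 0.005 r 143.2 z 115.9 f_n 4.22 F [-4.5 -1.5  2.3]
```

```bash
python3 -m crank '{"slide":[[-0.001,-0.0001,0],[0,0,0]],"twist":[-0.007,0]}';python3 g.py
```

```text
time: 25.2
tool_pos: [541.2, 2.6, 79.9]
tcp_rot: [-180.0, -0.0, 172.4]
ft_force: [-4.5, -1.6, 1.5]
finger_gap: -0.1
t 25.2 theta -0.011 yawtheta -0.002 r 143.2 z 115.9 f_n 4.24 F [-4.5 -1.6  1.5]
```

```bash
python3 -m crank '{"slide":[[-0.001,-0.0001,0],[0,0,0]],"twist":[-0.007,0]}';python3 g.py
```

```text
time: 25.4
tool_pos: [542.8, 2.4, 80.0]
tcp_rot: [180.0, 0.0, 172.8]
ft_force: [-2.2, -0.9, 0.2]
finger_gap: -0.2
t 25.4 theta -0.022 yawtheta -0.009 r 143.1 z 116.0 f_n 2.13 F [-2.2 -0.9  0.2]
```

```bash
python3 -m crank '{"slide":[[-0.001,-0.0001,0],[0,0,0]],"twist":[-0.007,0]}';python3 g.py
```

```text
time: 25.6
tool_pos: [543.5, 2.2, 80.0]
tcp_rot: [180.0, 0.0, 173.2]
ft_force: [-3.0, -1.7, 1.2]
finger_gap: -0.1
t 25.6 theta -0.027 yawtheta -0.016 r 143.1 z 116.0 f_n 2.75 F [-3.  -1.7  1.2]
```

```bash
python3 -m crank '{"slide":[[-0.001,-0.0001,0],[0,0,0]],"twist":[-0.007,0]}';python3 g.py
```

```text
time: 25.8
tool_pos: [544.4, 2.0, 79.9]
tcp_rot: [180.0, 0.0, 173.6]
ft_force: [-3.5, -0.6, 1.7]
finger_gap: 0.4
t 25.8 theta -0.033 yawtheta -0.023 r 143.1 z 115.9 f_n 3.42 F [-3.5 -0.6  1.7]
```

```bash
python3 -m crank '{"slide":[[-0.001,-0.0001,0],[0,0,0]],"twist":[-0.007,0]}';python3 g.py
```

```text
time: 26.0
tool_pos: [544.8, 1.8, 79.9]
tcp_rot: [-180.0, -0.1, 174.0]
ft_force: [-5.9, -0.4, 3.7]
finger_gap: 0.1
t 26.0 theta -0.036 yawtheta -0.03 r 143.2 z 115.9 f_n 5.84 F [-5.9 -0.4  3.7]
```

```bash
python3 -m crank '{"slide":[[-0.001,-0.0001,0],[0,0,0]],"twist":[-0.007,0]}';python3 g.py
```

```text
time: 26.2
tool_pos: [544.8, 1.7, 79.9]
tcp_rot: [-180.0, -0.2, 174.4]
ft_force: [-11.7, -0.3, 7.7]
finger_gap: -0.2
t 26.2 theta -0.036 yawtheta -0.037 r 143.3 z 115.9 f_n 11.64 F [-11.7  -0.3   7.7]
```

```bash
python3 -m crank '{"slide":[[0.001,0,0],[0.001,0,0],[0.001,0,0],[0,0,0]],"twist":[0,0,0,0]}';python3 g.py
```

```text
time: 26.6
tool_pos: [543.2, 2.0, 79.9]
tcp_rot: [180.0, 0.0, 174.4]
ft_force: [-3.2, -0.3, 1.2]
finger_gap: -0.2
t 26.6 theta -0.025 yawtheta -0.037 r 143.3 z 115.9 f_n 3.14 F [-3.2 -0.3  1.2]
```

```bash
python3 -m crank '{"slide":[[0.002,0,0],[0.001,0,0],[0.001,0,0],[0,0,0]],"twist":[0,0,0,0]}';python3 g.py
```

```text
time: 27.0
tool_pos: [539.4, 2.3, 80.0]
tcp_rot: [180.0, 0.0, 174.4]
ft_force: [0.3, -1.0, -0.2]
finger_gap: -0.1
t 27.0 theta 0.001 yawtheta -0.037 r 143.9 z 116.0 f_n -0.45 F [ 0.3 -1.  -0.2]
```

```bash
python3 -m crank '{"slide":[[0.002,0,0],[0.002,0,0],[0.001,0,0],[0,0,0]],"twist":[0,0,0,0]}';python3 g.py
```

```text
time: 27.4
tool_pos: [534.2, 2.8, 79.9]
tcp_rot: [-180.0, 0.0, 174.4]
ft_force: [-0.6, -0.5, 0.6]
finger_gap: -0.1
t 27.4 theta 0.038 yawtheta -0.037 r 144.9 z 115.9 f_n 0.47 F [-0.6 -0.5  0.6]
```

```bash
python3 -m crank '{"slide":[[0.01,0,0],[0.02,0,0],[0.02,0,-0.01],[0,0,-0.04],[0,0,-0.04],[0,0,-0.04],[0,0,0]],"twist":[0,0,0,0,0,0,0]}'
python3 -m crank '{"slide":[[0.04,0,0],[0.04,0,0],[0.03,0,0],[0,0,0],[0,0,0]],"twist":[0,0,0,0,0]}'
python3 - <<'E'
from h import *
for n in("scene","top"):
    s=viewer.snapshot(n);a=s["img"][130:350,130:430,::-1] if n=="scene" else s["img"][50:290,100:400,::-1]
    cv2.imwrite(f"pics/{n}20.png",cv2.resize(a,None,fx=2.5,fy=2.5,interpolation=cv2.INTER_CUBIC))
t=status.sense();print(t["tool_pos"],t["ft_force"])
E
```

```text
time: 28.1
tool_pos: [487.5, 7.4, 216.9]
tcp_rot: [180.0, 0.6, 174.4]
ft_force: [0.5, -0.5, 0.6]
finger_gap: 0.2
time: 28.6
tool_pos: [375.0, 18.4, 209.9]
tcp_rot: [180.0, 0.1, 174.4]
ft_force: [0.5, -0.3, 1.0]
finger_gap: 0.3
[375.52952673  18.30612905 209.86333398] [-0.08831563 -0.34310141  0.00048031]
```

View pics/scene20.png

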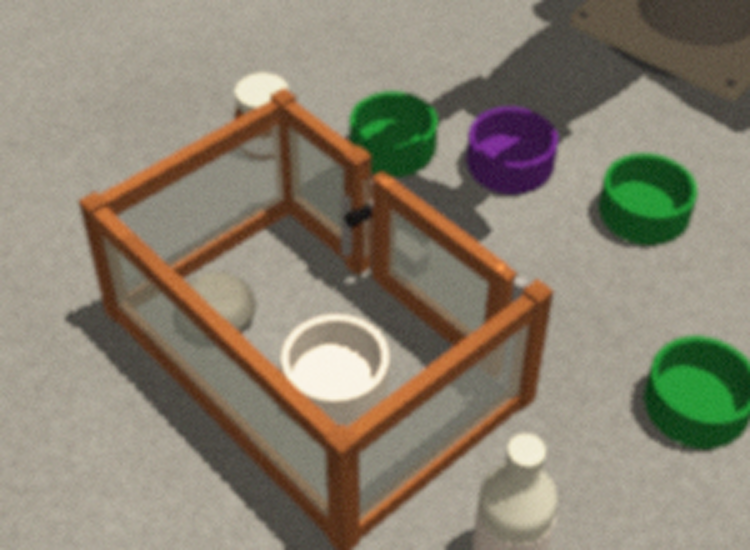

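View pics/top20.png

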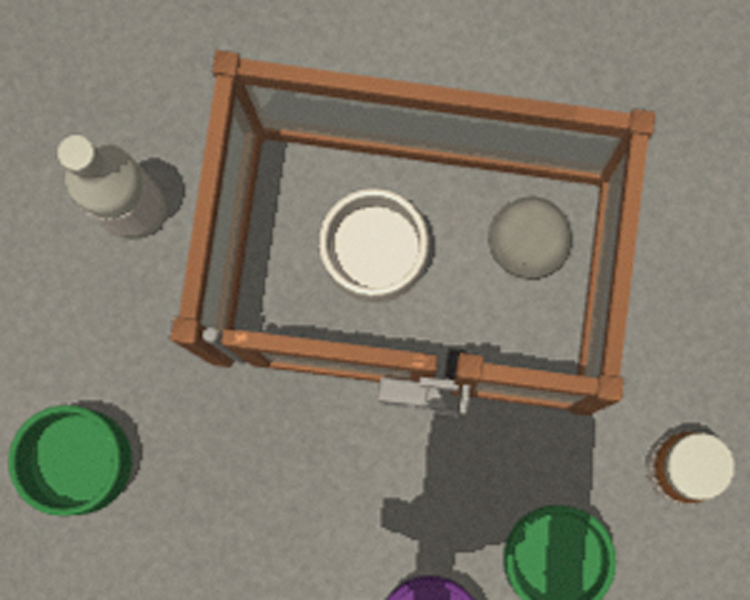

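The pictures show the gate shut and holding on its own in both views: its top bar runs from (235,340) to (435,362) in the zoomed top picture, in line with the front wall. The crock stands at (375,243), and the bottle, jar and stone haven't moved. The arm is clear of everything, so I'm handing in.

Run:
```python
from bench import hand_in,status
print(hand_in(), status.sense()["time"])
```

```text
the job is handed in; nothing more can be done
the job is handed in; nothing more can be done
```

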